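Lock the hasp of the workshop lock box

TASK

Lock the steel lock box: fold its hasp flap flat down onto the lock, swing the open shackle round until its short leg stands over the hole in the flap, then push the shackle down into the lock until the catch inside clicks and holds it down by itself. Press firmly but do not ram it, and leave the other things on the bench and on the box where they are.

Things in the scene. Friction and masses are not known exactly. Their poses are not given: they have to be found in the camera images.
- lock_box: Grey steel box, 190 mm wide, 145 mm deep, 175 mm high, fixed to the bench. Origin: middle of its width, on the bench, 85 mm behind its front edge; x points to its back, y to its left, z up. Its front is a panel that slopes up and back: the panel's normal leans 38 deg from vertical toward the box's front.
- overhang_edge (a point): Middle of the lower front edge of the box's 6 mm thick, 200 mm wide dark steel top, which overhangs the lock (at x = -91 mm, z = 169 mm of the box): the lock must be reached from the front, with the tool leaning about as the panel's normal does.
- lock_face (a point): Middle of the outer face of the dark lock body (84 mm wide, 40 mm along the slope, 22 mm thick, on the sloping panel). Axes: x up the slope, y to the box's left, z out of the panel, along the shackle's legs. The shackle's long leg comes out at y = -22 mm; the 14 mm hole for the short leg is at y = +22 mm; both at x = 0.
- hasp_flap (a joint): Angle of the hasp flap, rad: 0 = flat on the lock, grows as its free end (nearer the robot) rises; stays where left (friction 0.045 N m). Bright steel, 28 mm wide, 4 mm thick, reaching 61 mm from its hinge, with a small upturned lip. The hinge runs along the box's y, at x = +36, y = +22, z = +2.5 mm of lock_face. When flat its outer face is 4.5 mm above lock_face.
- flap_hole (a point): Centre, on the flap's outer face, of the 16 mm square hole in the flap, 36 mm from its hinge; the short leg passes through it.
- shackle_turn (a joint): Angle of the bow about the long leg, rad: 0 = short leg over the holes, where a stop ends the turn; grows as the bow swings toward the front of the box (-x of lock_face); stays where left (friction 0.035 N m). The bow starts at 0.8 to 1.3. The flap must be down before the bow is swung over it.
- shackle_press (a joint): How far the shackle is pushed in, m: 0 = sprung fully up. It moves along z of lock_face against a spring of 5.5 to 10 N; the catch raises this to about 14 N, then clicks. The catch is hidden and varies: it clicks 13 to 20 mm down, and a hard stop follows 2.5 mm later. Not clicked, it springs back up when let go. More than 45 N damages the lock.
- shackle_crown (a point): Middle of the outer side of the shackle's cross bar. The shackle is a U of 9 mm round steel, legs 44 mm apart between centres. When up, the bar's outer side is 44.5 mm above the lock body's face; the bar is straight over the middle 20 mm. The point's y axis runs along the bar from long to short leg, z outward along the legs.
- short_leg_tip (a point): Lower end of the shackle's short leg, 10 mm above the face of the lock body when the shackle is up.
- bearing_1: Bystander: ball bearing, 47 mm across, 14 mm high, on the box's top; origin at the centre of its underside. Leave it alone.
- tape_roll: Bystander: black tape roll, 66 mm across, 19 mm high, on the box's top; origin at the centre of its underside. Leave it alone.
- feeler_set: Bystander: folded feeler gauge, 18x100x14 mm, on the bench beside the box; origin at the centre of its underside. Leave it alone.
- bolt_1: Bystander: brass-coloured hex bolt, 70 mm high, standing on its head on the bench to the right of the box; origin at the centre of its underside. Leave it alone.
- ignition_box: Bystander: black ignition box, 80x138x52 mm, on the bench further to the right; origin at the centre of its underside. Leave it alone.

How it is judged:
By the outcome, as a careful person would: the job done as asked, in the order asked, and still so for the second after the job is handed in, with the robot touching nothing.
It also fails if it takes over 64 s, if anything falls off the work surface, if the arm or the gripper's body presses on something with over 40 N, if the wrist force passes 120 N, or if a joint passes its speed limit or range.

ROBOT

A 7-joint arm with a two-finger parallel gripper is mounted at the origin on a cart in front of the work surface, level with it; the furniture and walls round the work are solid. World frame = base frame: x ahead of the robot, y to its left, z up, the work surface at z = 0. Lengths are in m, angles in rad, forces in N, time in s.
With the tool pointing down it reaches from about 0.4 to 0.9 m from the base axis. Payload 5.5 kg.
Tool frame: the origin (TCP) lies midway between the tips of the shut fingers; the grasp point (between the pads) lies 19 mm behind it (manip.grip_depth is the distance from the TCP to the grasp point, in m); z points along the fingers, x is the direction in which the jaws open and shut, and the axes are right-handed (so a half turn about z gives the same grasp; the last joint's range is limited). The gripper opens to 92 mm and grips with 3 to 60 N. Pads are 19 mm wide; open, the fingers measure 130 mm over their backs; the gripper's body (75 mm by 190 mm) begins 47 mm behind the grasp point.
Start: joints at [1.553, 0.501, -0.427, 1.55, 0.221, 1.138, -0.21], TCP at [0.18, -0.625, 0.193] pointing down, gripper open.
Joint ranges: [-2.88, 2.88], [-0.31, 2.03], [-1.54, 1.56], [0.2, 2.42], [-1.41, 4.55], [0.19, 2.02], [-2.57, 2.57]. Speed limits (rad/s): [2.57, 2.57, 3.14, 3.14, 3.14, 3.14, 3.14].

INTERFACE

Orientations are given as a unit quaternion [x, y, z, w].
In Python, from bench import manip, effector, viewer gives the robot as it stands. Calls block until the motion is done:
- manip.move_pose(position, orientation): joint-space move of the TCP to a pose.
- manip.servo_line(position, ori=None, vel=0.15): straight line of the TCP; ori=None keeps the orientation; vel is the mean speed in m/s.
- manip.movej(angles): joint-space move.
- effector.open_jaws() and effector.close(f_grip=None): open the fingers fully, or close them until they stop; f_grip is the grip in N (None keeps the last).
- manip.sleep(seconds).
- manip.solve_ik(position, orientation): joint angles nearest the present ones, or None.
- viewer.get_image(name): name is "scene" or "top" or "wrist"; returns the picture (400x640x3 uint8, red, green, blue); there is no depth.
- viewer.get_calibration(name): a dict with "vfov" (degrees; the focal length in pixels is half the picture's height over the tangent of half this angle, whatever the lens; pixels are square), "cx", "cy" (the principal point, pixels), "eye" and "attitude" of the camera in the world. Camera axes: x right, y down, z forward; pixel columns grow to the right and rows downward; lengths in m; the calibration is good to about 2 mm. A picture is of the moment at which its call begins: read the wrist's pose just before it. get_calibration takes no time and is no camera call; for the wrist camera it gives the pose at the moment of the call.
A pose or a line that the arm cannot do raises manip.PlanningError and nothing moves.
- manip.hand_in(): hands the job in, once; it reports no verdict.
Readings, each from a call of its own:
- manip.current_clock(): time.
- manip.current_q(): joint angles.
- manip.current_joint_velocities(): joint speeds.
- manip.current_tau(): joint torques, N m.
- manip.current_tool_pos(): TCP position.
- manip.current_tcp_rot(): TCP orientation.
- manip.current_force(): force on the tool from outside, world axes, zero at the start.
- manip.current_wrist_torque(): the same for the moment, N m.
- manip.current_finger_gap(): finger opening in m.
Only numpy, scipy, OpenCV 4.12 (cv2) and the standard library are available. Lean on these libraries where they do the work, as an engineer would, in place of code of your own. Each camera call takes 0.05 s, during which the arm holds its last target.

## Working session

There is one attempt and no reset: what is moved stays moved. The work goes in short steps, each a Python script; the robot and the scene stay as the last script left them, time stands still between calls to the robot, and variables do not carry over. Pictures are saved under pics/ and viewed, and the job is handed in when it is done.

```bash
mkdir -p pics; ls; python3 - <<'E'
from bench import manip, effector, viewer
import cv2
for n in ("scene","top","wrist"):
    c=viewer.get_calibration(n); print(n,c)
    im=viewer.get_image(n); cv2.imwrite(f"pics/{n}0.png",im[:,:,::-1])
print(manip.current_clock(),manip.current_finger_gap(),manip.current_tcp_rot(),manip.grip_depth)
E
```

```text
pics
scene {'vfov': 46.66018998204358, 'cx': 313.61166935993816, 'cy': 196.9639547526182, 'eye': array([ 0.19943442, -0.38464751,  0.7521387 ]), 'attitude': array([ 0.87802849, -0.24522735,  0.1185174 , -0.39355195])}
top {'vfov': 50.33951168301095, 'cx': 323.0383469952881, 'cy': 197.86369600939435, 'eye': array([0.46449286, 0.23692888, 0.98899353]), 'attitude': array([ 0.70895339, -0.70226296,  0.05354594, -0.03666943])}
wrist {'vfov': 60.26736924187512, 'cx': 322.2740843661538, 'cy': 198.46096052797512, 'eye': array([ 0.25463875, -0.60212043,  0.38419399]), 'attitude': array([ 0.79080138, -0.59510579, -0.0872182 ,  0.11346919])}
0.15 0.09160144268945054 [ 7.99132718e-01 -6.01154140e-01 -5.88766486e-04 -5.02326811e-04] 0.0188
```

View pics/scene0.png

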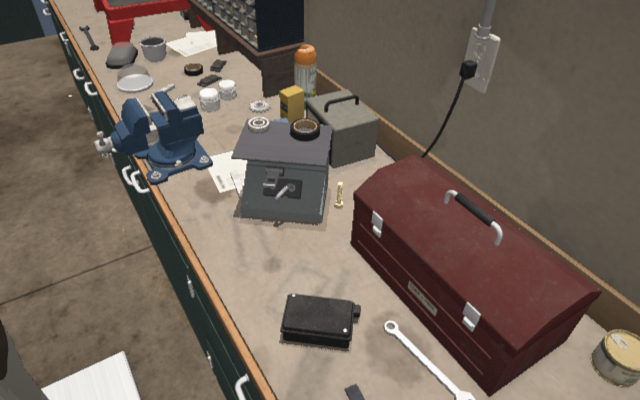

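View pics/top0.png

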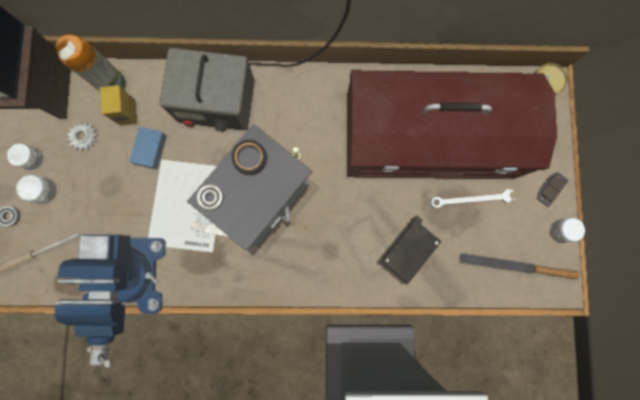

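View pics/wrist0.png

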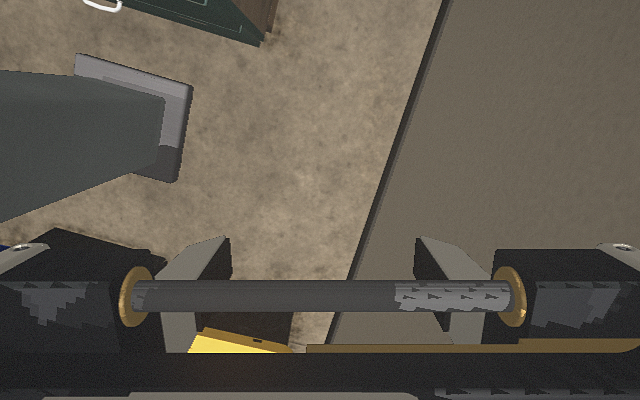

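The scene view shows the box with its top at about (283,143) and the lock at (285,188). In the top view, the box-top corners are near (253,126), (311,173), (250,250) and (190,200). Next I'll write helpers and zoom in.

```bash
cat > h.py <<'E'
import numpy as np, cv2
from scipy.spatial.transform import Rotation as R
def K(c):
    f=200/np.tan(np.radians(c['vfov'])/2); return f
def ray(c,p):
    f=K(c); d=np.array([(p[0]-c['cx'])/f,(p[1]-c['cy'])/f,1.]); d=R.from_quat(c['attitude']).apply(d); return np.array(c['eye']),d/np.linalg.norm(d)
def onz(c,p,z):
    e,d=ray(c,p); return e+d*(z-e[2])/d[2]
def onplane(c,p,p0,n):
    e,d=ray(c,p); return e+d*(np.dot(p0-e,n)/np.dot(d,n))
def proj(c,P):
    f=K(c); q=R.from_quat(c['attitude']).inv().apply(np.atleast_2d(P)-c['eye']); return np.c_[c['cx']+f*q[:,0]/q[:,2],c['cy']+f*q[:,1]/q[:,2]]
def tri(obs):
    A=np.zeros((3,3));b=np.zeros(3);L=[]
    for c,p in obs:
        e,d=ray(c,p);M=np.eye(3)-np.outer(d,d);A+=M;b+=M@e;L.append((e,d))
    X=np.linalg.solve(A,b); return X,[np.linalg.norm((np.eye(3)-np.outer(d,d))@(X-e)) for e,d in L]
E
python3 - <<'E'
import cv2
from h import *
from bench import viewer
for n,(x0,y0,w,h) in dict(scene=(225,110,130,115),top=(180,115,140,145)).items():
    im=cv2.imread(f"pics/{n}0.png")[y0:y0+h,x0:x0+w]; cv2.imwrite(f"pics/{n}0z.png",cv2.resize(im,None,fx=4 if n=='top' else 5,fy=4 if n=='top' else 5,interpolation=cv2.INTER_CUBIC))
c=viewer.get_calibration("top")
P=[onz(c,p,.175) for p in [(253,126),(311,173),(250,250),(190,200)]]
for i in range(4): print(P[i].round(3), np.linalg.norm(P[i]-P[i-1]).round(3))
E
```

```text
[0.71  0.357 0.175] 0.188
[0.618 0.242 0.175] 0.147
[0.468 0.355 0.175] 0.188
[0.562 0.472 0.175] 0.15
```

View pics/scene0z.png

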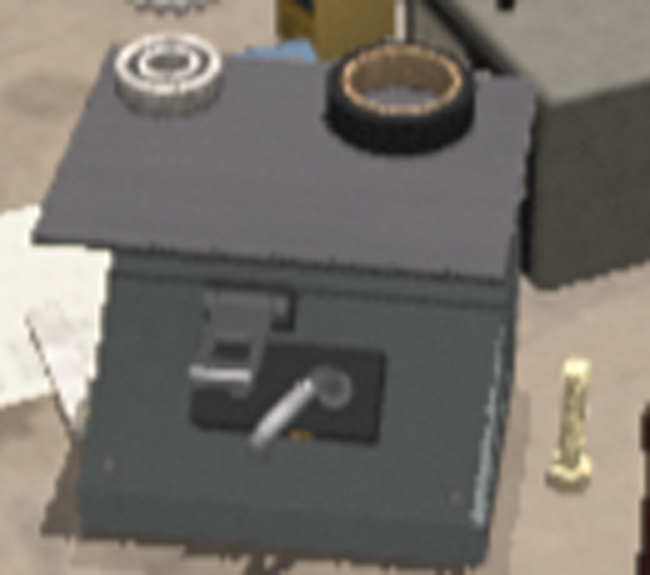

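View pics/top0z.png

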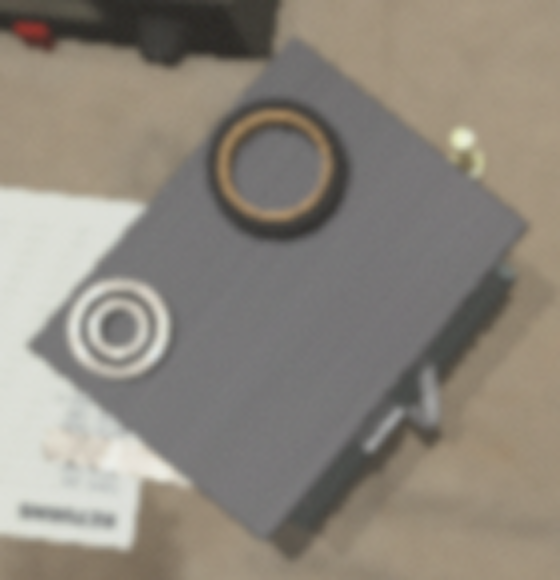

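```bash
python3 - <<'E'
from h import *
from bench import viewer,manip
c=viewer.get_calibration("wrist");p=manip.current_tool_pos();r=R.from_quat(manip.current_tcp_rot())
rel=r.inv()*R.from_quat(c['attitude']); t=r.inv().apply(c['eye']-p)
print("cam in tcp",t.round(4),"axes\n",rel.as_matrix().round(3))
ct=viewer.get_calibration("top")
for p in [(253,126),(311.75,171.25),(246.25,249.5),(187.5,201)]: print(onz(ct,p,.175).round(4))
cs=viewer.get_calibration("scene")
for p,z in [((505,272),.169),((35,240),.169),((530,85),.175),((105,45),.175)]:
  print(onz(cs,(225+p[0]/5,110+p[1]/5),z).round(4))
for a in ([-.01,0,0],[.01,0,0],[0,0,0],[0,0,-.05]): print(proj(c,r.apply(a)+manip.current_tool_pos()))
E
```

```text
cam in tcp [-0.0005 -0.0778 -0.1919] axes
 [[ 1.    -0.    -0.001]
 [ 0.001  0.959  0.283]
 [ 0.001 -0.283  0.959]]
[0.7098 0.3565 0.175 ]
[0.621  0.2402 0.175 ]
[0.4691 0.3623 0.175 ]
[0.5602 0.477  0.175 ]
[0.6279 0.2462 0.169 ]
[0.4704 0.3644 0.169 ]
[0.7086 0.3511 0.175 ]
[0.5571 0.4785 0.175 ]
[[306.8945652  232.31588399]]
[[340.32916969 232.30554832]]
[[323.61083817 232.31071647]]
[[323.89695344 273.43953289]]
```

```bash
cat >> h.py <<'E'
yaw=np.radians(51.3); EM=np.array([.547,.303,.169])
bx=np.array([np.cos(yaw),np.sin(yaw),0]); by=np.array([-np.sin(yaw),np.cos(yaw),0]); O=EM+.091*bx; O[2]=0
n=np.cos(np.radians(38))*np.array([0,0,1])-np.sin(np.radians(38))*bx
xl=np.cross(by,n)
RT=R.from_matrix(np.c_[by,xl,-n])   # tool rot: jaws along box y
B=np.c_[bx,by,[0,0,1]]
E
python3 - <<'E'
from h import *
from bench import viewer,manip
cs=viewer.get_calibration("scene")
for p in [(80,535),(485,570),(290,545),(285,500)]:
  for z in (0,.03):
    print(p,z,(B.T@(onz(cs,(225+p[0]/5,110+p[1]/5),z)-O)).round(3))
# lock centre: in box frame as function of z
for z in (.05,.08,.1,.12,.14): print(z,(B.T@(onz(cs,(225+290/5,110+395/5),z)-O)).round(3))
E
```

```text
(80, 535) 0 [-0.093  0.094  0.   ]
(80, 535) 0.03 [-0.123  0.084  0.03 ]
(485, 570) 0 [-0.089 -0.095  0.   ]
(485, 570) 0.03 [-0.12  -0.098  0.03 ]
(290, 545) 0 [-0.086 -0.004  0.   ]
(290, 545) 0.03 [-0.116 -0.01   0.03 ]
(285, 500) 0 [-0.056  0.004  0.   ]
(285, 500) 0.03 [-0.087 -0.003  0.03 ]
0.05 [-0.037  0.003  0.05 ]
0.08 [-0.072 -0.004  0.08 ]
0.1 [-0.095 -0.008  0.1  ]
0.12 [-0.118 -0.013  0.12 ]
0.14 [-0.141 -0.018  0.14 ]
```

```bash
cat >> h.py <<'E'
F=O+B@np.array([-.065,0,.074])
def rot(extra=0.,spin=0.): # lean further to front (deg)
    return (R.from_rotvec(-np.radians(extra)*by)*RT*R.from_euler('z',spin,degrees=True)).as_quat()
def L(x,y,z): return F+(x*xl+y*by+z*n)/1000
E
python3 - <<'E'
from h import *
from bench import viewer,manip
print(F,R.from_quat(rot(10)).as_matrix()[:,2],-n)
print(manip.solve_ik([.42,-.1,.38],rot(0)))
for z in (5,25,45,120,140):
  for e in (0,10,20):
    for s in (0,180): print(z,e,s,manip.solve_ik(L(-10,0,z),rot(e,s)))
E
```

```text
[0.56325631 0.32329119 0.074     ] [ 0.46464584  0.57997282 -0.66913061] [ 0.38493782  0.48048094 -0.78801075]
None
5 0 0 [ 0.65351737  0.94951371 -1.30037375  2.21964126  1.79779352  0.49239965
  0.62202465]
5 0 180 [ 0.65351737  0.94951371 -1.30037375  2.21964126  1.79779352  0.49239965
 -2.519568  ]
5 10 0 [ 0.75395761  1.10867978 -1.30199618  2.31525499  2.31774187  0.50597989
  0.3056014 ]
5 10 180 [ 0.4589161   0.70371995 -0.86717     2.32101007  3.28435231  0.33386173
  2.22058718]
5 20 0 [ 0.87545539  1.39415447 -1.31115105  2.37256489  2.64849021  0.58702008
  0.30079457]
5 20 180 [ 0.5577163   0.88643022 -0.87250023  2.37839573  3.4799385   0.56860465
  2.2523265 ]
25 0 0 [ 0.6819979   0.86834868 -1.2984837   2.23862162  1.72706851  0.42934267
  0.65047524]
25 0 180 [ 0.6819979   0.86834868 -1.2984837   2.23862162  1.72706851  0.42934267
 -2.49111741]
25 10 0 [ 0.77929751  1.02056627 -1.29921321  2.33668068  2.32356505  0.44231505
  0.24602966]
25 10 180 [ 0.48250758  0.64008264 -0.86776486  2.34233     3.40399513  0.31141889
  2.07765259]
25 20 0 None
25 20 180 None
45 0 0
[... 207 characters left out ...]
.92785247 -1.2961189   2.3561302   2.34554058  0.37108175
  0.17212784]
45 10 180 [ 0.67092692  0.70673632 -1.07920187  2.35832996  3.00596086  0.25811598
  2.53458682]
45 20 0 None
45 20 180 None
120 0 0 [ 0.95367677  0.6022241  -1.4557397   2.30000792  1.03617217  0.27910089
  1.231753  ]
120 0 180 [ 0.51727899  0.23215288 -0.84169422  2.30671405 -1.01369583  0.23719713
  0.00637752]
120 10 0 None
120 10 180 None
120 20 0 None
120 20 180 None
140 0 0 [ 1.01162468  0.45337022 -1.43468661  2.30669269  0.40890143  0.20824349
  1.81539443]
140 0 180 [ 0.89587722  0.29827316 -1.24364389  2.30755854 -0.48211141  0.20770561
 -0.48246931]
140 10 0 None
140 10 180 None
140 20 0 None
140 20 180 None
```

```bash
python3 - <<'E'
from h import *
from bench import viewer,manip
t=np.array([-.0005,-.0778,-.1919])
for e in (-25,-15,-5):
  for d in (.24,.28,.34):
    q=rot(e); P=L(-10,0,d*1000)-R.from_quat(q).apply(t); print(e,d,P.round(3),manip.solve_ik(P,q))
for P in ([.4,-.1,.4],[.45,.1,.35],[.42,.15,.35],[.4,.2,.3],[.4,.2,.25]):
  for e in (-38,-25,-15): print(P,e,manip.solve_ik(P,rot(e)))
E
```

```text
-25 0.24 [0.54  0.295 0.087] [ 0.43544162  0.85795288 -1.3039653   1.92237524  1.02473982  0.93412399
  1.17356428]
-25 0.28 [0.525 0.276 0.119] [ 0.49117087  0.73226826 -1.29983752  1.95395112  0.87580134  0.89241162
  1.27364904]
-25 0.34 [0.501 0.247 0.166] [ 0.59073011  0.52571742 -1.28970102  1.98813723  0.60098134  0.84627003
  1.49269259]
-15 0.24 [0.557 0.317 0.111] [ 0.50780949  0.78746154 -1.30298105  2.00203353  1.06617901  0.71122373
  1.14278504]
-15 0.28 [0.542 0.297 0.142] [ 0.56954112  0.64695575 -1.29662258  2.03005385  0.85609272  0.65592786
  1.29796875]
-15 0.34 [0.519 0.268 0.19 ] [ 0.68059778  0.41208739 -1.27757655  2.05832626  0.42889606  0.61002815
  1.65944742]
-5 0.24 [0.572 0.335 0.138] [ 0.58139264  0.73187533 -1.30328847  2.08147979  1.17449787  0.48968005
  1.0515184 ]
-5 0.28 [0.556 0.315 0.17 ] [ 0.64841034  0.57283495 -1.29233648  2.10690501  0.84404673  0.41205621
  1.31692838]
-5 0.34 [0.533 0.287 0.217] [ 0.76444498  0.30180208 -1.25370722  2.13053241  0.06197242  0.39433906
  2.016559  ]
[0.4, -0.1, 0.4] -38 [-0.86346109 -0.24721877  0.86071292  
[... 701 characters left out ...]
58835  2.09739176 -0.20944786  1.01165127
  2.31456903]
[0.4, 0.2, 0.3] -38 [ 0.7539184   0.10930013 -1.33769249  1.87327963  0.11226522  1.24488951
  1.84764508]
[0.4, 0.2, 0.3] -25 [-0.69950008 -0.16513632  0.23334189  2.07361885 -0.06550321  1.02304592
  2.02922026]
[0.4, 0.2, 0.3] -15 [-0.62640792 -0.27443264  0.23137207  2.2012517  -0.16833592  0.86026304
  2.16141371]
[0.4, 0.2, 0.25] -38 [ 0.65631866  0.19514096 -1.29013463  1.94705189  0.2057679   1.14788231
  1.75202085]
[0.4, 0.2, 0.25] -25 [-0.68754672 -0.11727468  0.23377162  2.150669   -0.08857814  0.90149276
  2.06150454]
[0.4, 0.2, 0.25] -15 [-0.86091063 -0.24983997  0.44394938  2.28545967 -0.11581006  0.72832157
  2.12901449]
```

```bash
python3 - <<'E'
from h import *
from bench import viewer,manip,effector
effector.close(10)
def go(P,q=None,v=.3):
    try: manip.servo_line(P,ori=q,vel=v)
    except manip.PlanningError as e: print("ERR",P,e); raise SystemExit
    print(manip.current_clock(),manip.current_tool_pos().round(3),manip.current_q().round(2))
go([.25,-.42,.36],None,.35)
go([.44,.0,.34],None,.35)
q=rot(-15); t=np.array([-.0005,-.0778,-.1919])
P=L(-10,0,340)-R.from_quat(q).apply(t); print(P,manip.solve_ik(P,q))
E
```

```text
2.5167 [ 0.249 -0.421  0.359] [ 1.49  0.08 -0.54  1.7   0.04  1.37 -0.35]
4.0833 [ 0.439 -0.001  0.34 ] [ 1.12 -0.02 -1.15  1.82 -0.01  1.32 -1.31]
[0.51871869 0.26849885 0.18952104] [ 0.68059778  0.41208739 -1.27757655  2.05832626  0.42889606  0.61002815
  1.65944742]
```

```bash
python3 - <<'E'
from h import *
from bench import viewer,manip,effector
q=rot(-15); t=np.array([-.0005,-.0778,-.1919])
P=L(-10,0,340)-R.from_quat(q).apply(t)
j=manip.current_q(); j[6]=1.66; manip.movej(j)
manip.move_pose(P,q)
print(manip.current_clock(),manip.current_tool_pos().round(3),manip.current_q().round(2))
import pickle
c=viewer.get_calibration("wrist"); im=viewer.get_image("wrist"); cv2.imwrite("pics/w1.png",im[:,:,::-1]); pickle.dump(c,open("w1.pkl","wb"))
c=viewer.get_calibration("scene"); im=viewer.get_image("scene"); cv2.imwrite("pics/s1.png",im[:,:,::-1])
E
```

```text
7.7667 [0.52  0.267 0.19 ] [ 0.67  0.4  -1.26  2.06  0.4   0.61  1.68]
```

View pics/w1.png

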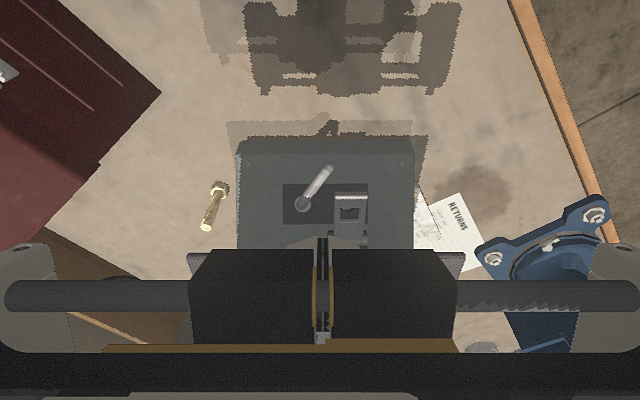

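View pics/s1.png

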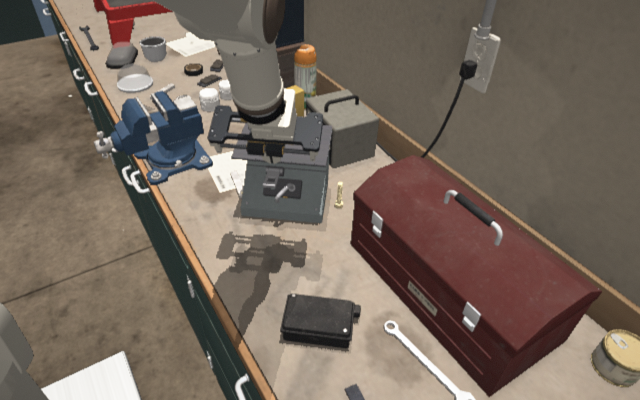

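The wrist view shows the lock body around (283–368, 184–224), the shackle from about (302,204) to (330,168), and the flap near (350,215). The box's front edge is at row 150. I'll zoom in on it.

```bash
python3 - <<'E'
from h import *
import pickle
c=pickle.load(open("w1.pkl","rb"))
im=cv2.imread("pics/w1.png")[130:260,230:425]; cv2.imwrite("pics/w1z.png",cv2.resize(im,None,fx=4,fy=4,interpolation=cv2.INTER_CUBIC))
for P in ([0,0,0],[20,42,0],[20,-42,0],[-20,42,0],[-20,-42,0],[0,-22,0],[0,22,0],[36,22,2.5]):
    p=proj(c,L(*P))[0]; print(P,p.round(1),((p-[230,130])*4).round(0))
E
```

```text
[0, 0, 0] [323.7 197.4] [375. 269.]
[20, 42, 0] [366.3 217.5] [545. 350.]
[20, -42, 0] [281.1 217.8] [204. 351.]
[-20, 42, 0] [366.3 176.9] [545. 188.]
[-20, -42, 0] [280.9 177.1] [203. 189.]
[0, -22, 0] [301.3 197.4] [285. 270.]
[0, 22, 0] [346.  197.3] [464. 269.]
[36, 22, 2.5] [346.2 234.1] [465. 416.]
```

View pics/w1z.png

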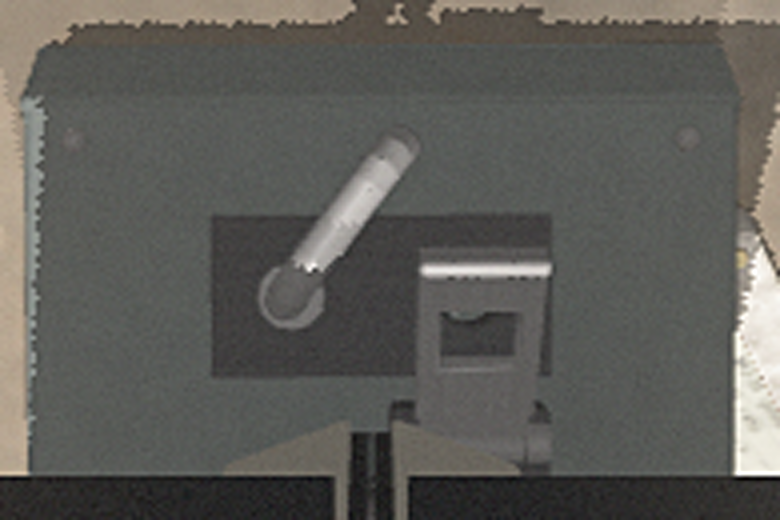

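```bash
python3 - <<'E'
from h import *
import pickle
from bench import viewer
c=pickle.load(open("w1.pkl","rb")); cs=viewer.get_calibration("scene")
S=lambda p:(225+(p[0]+.5)/5-.5,110+(p[1]+.5)/5-.5); W=lambda p:(230+(p[0]+.5)/4-.5,130+(p[1]+.5)/4-.5)
Mx=np.c_[xl,by,n]
for nm,s,w,nom in [("-x -y",(379,444),(211,215),(-20,-42)),("-x +y",(190,426),(551,215),(-20,42)),("+x -y",(386,352),(211,376),(20,-42)),("bow-end",(258,452),(404,132),(0,0)),("flap lip L",(193,374),(551,268),(0,0)),("flap lip R",(251,380),(420,268),(0,0))]:
    X,r=tri([(cs,S(s)),(c,W(w))]); print(nm,X.round(4),(np.array(r)*1e3).round(1),"lock",(Mx.T@(X-F)*1e3).round(1),nom)
E
```

```text
-x -y [0.5956 0.296  0.0519] [0.3 0.3] lock [-14.4 -42.3 -16.8] (-20, -42)
-x +y [0.5282 0.3526 0.0499] [0.1 0.1] lock [-14.1  45.7 -19.6] (-20, 42)
+x -y [0.6117 0.3173 0.0841] [0.2 0.2] lock [ 26.4 -41.6  -7.8] (20, -42)
bow-end [0.5325 0.294  0.0768] [0.7 0.7] lock [-31.5   5.7  28.1] (0, 0)
flap lip L [0.5201 0.3297 0.1006] [0.9 0.9] lock [-0.9 37.6 34.5] (0, 0)
flap lip R [0.5395 0.3092 0.1043] [0.4 0.4] lock [-1.7  9.8 39.8] (0, 0)
```

```bash
cat >> h.py <<'E'
F=F+.0064*xl+.0016*by
Mx=np.c_[xl,by,n]
E
python3 - <<'E'
from h import *
from bench import viewer,manip
print("edge in lock",Mx.T@(EM-F)*1e3, "now", Mx.T@(manip.current_tool_pos()-F)*1e3, manip.current_force())
for P in [(-25,30,85),(4,30,62),(-12,30,7),(-60,12,60),(-57,12,25),(-14,14,25),(-5,0,60),(-5,0,22)]:
  print(P,[e for e in range(0,21,2) if manip.solve_ik(L(*P),rot(e)) is not None])
E
```

```text
edge in lock [31.59956056 -1.6        90.86821995] now [  9.26086755  -3.06521306 135.12771157] [ 0.63699644 -0.4415798  -0.2254423 ]
(-25, 30, 85) [0, 2, 4]
(4, 30, 62) [0, 2, 4, 6, 8, 10]
(-12, 30, 7) [0, 2, 4, 6, 8, 10, 12, 14, 16]
(-60, 12, 60) [0, 2, 4]
(-57, 12, 25) [0, 2, 4, 6, 8]
(-14, 14, 25) [0, 2, 4, 6, 8, 10, 12, 14]
(-5, 0, 60) [0, 2, 4, 6, 8, 10, 12, 14]
(-5, 0, 22) [0, 2, 4, 6, 8, 10, 12, 14, 16, 18, 20]
```

```bash
cat >> h.py <<'E'
from bench import manip
def lf(): return Mx.T@manip.current_force()
def lp(): return Mx.T@(manip.current_tool_pos()-F)*1e3
def go(x,y,z,lean,v=.1): manip.servo_line(L(x,y,z),ori=rot(lean),vel=v)
E
python3 - <<'E'
from h import *
go(-8,30,85,2,.12); go(2,30,62,8,.1)
b=lf(); print(manip.current_clock(),lp().round(1),b.round(2))
for i,s in enumerate(np.linspace(0,1,13)[1:]):
    go(2-14*s,30,62-54*s,8+2*s,.05)
    f=lf()-b; print(lp().round(1),f.round(1))
    if np.linalg.norm(f)>8: break
print(manip.current_clock())
E
```

```text
Traceback (most recent call last):
  File "h.py", line 33, in go
    def go(x,y,z,lean,v=.1): manip.servo_line(L(x,y,z),ori=rot(lean),vel=v)
                             ~~~~~~~~~~~~~~~~^^^^^^^^^^^^^^^^^^^^^^^^^^^^^^
bench.PlanningError: the arm cannot follow that straight line within its joint ranges
```

```bash
python3 - <<'E'
from h import *
print(manip.current_q().round(2))
for P,l in [((0,10,110),-8),((0,10,110),-5),((-5,20,100),-5),((-5,30,85),0),((0,30,75),4),((2,30,62),8),((2,30,62),4),((-12,30,7),10)]:
    q=manip.solve_ik(L(*P),rot(l)); print(P,l,None if q is None else q.round(2))
E
```

```text
[ 0.67  0.4  -1.26  2.06  0.4   0.6   1.68]
(0, 10, 110) -8 [ 0.69  0.41 -1.23  2.18  0.44  0.36  1.66]
(0, 10, 110) -5 [ 0.73  0.41 -1.25  2.22  0.44  0.28  1.69]
(-5, 20, 100) -5 [ 0.66  0.4  -1.19  2.24  0.47  0.24  1.64]
(-5, 30, 85) 0 [ 0.73  0.55 -1.3   2.3   1.34  0.21  0.83]
(0, 30, 75) 4 [ 0.76  0.69 -1.36  2.34  1.83  0.29  0.43]
(2, 30, 62) 8 [ 0.73  0.73 -1.29  2.37  2.31  0.3   0.01]
(2, 30, 62) 4 [ 0.7   0.67 -1.28  2.32  1.95  0.26  0.31]
(-12, 30, 7) 10 [ 0.69  1.07 -1.3   2.35  2.38  0.55  0.17]
```

```bash
python3 - <<'E'
from h import *
def mp(x,y,z,l):
    manip.move_pose(L(x,y,z),rot(l)); print(manip.current_clock(),lp().round(1),lf().round(2))
mp(-5,30,88,0); mp(1,30,68,6)
b=lf()
for i,s in enumerate(np.linspace(0,1,13)[1:]):
    go(1-13*s,30,68-60*s,6+4*s,.05)
    f=lf()-b; print(lp().round(1),f.round(1))
    if np.linalg.norm(f)>8: break
print(manip.current_clock())
E
```

```text
8.7417 [-4.4 28.3 88.2] [ 0.48 -0.61  0.48]
9.55 [ 1.7 29.2 68.1] [-0.06 -0.39 -0.01]
[ 0. 30. 63.] [-0.1  0.2  1.2]
[-1.3 30.3 58. ] [0.3 1.1 0. ]
[-2.4 30.3 53. ] [ 0.7  0.6 -0.5]
[-3.4 30.3 48. ] [-0.2  0.7 -0.2]
[-4.5 30.3 43. ] [0.2 0.3 0.4]
[-5.6 30.3 38. ] [-0.3  0.5 -0.2]
[-6.7 30.3 33. ] [0.8 0.2 0.5]
[-7.8 30.3 28. ] [0.6 0.1 0.8]
[-8.9 30.3 23. ] [ 1.3  0.2 -0.4]
[-10.   30.3  18. ] [ 0.1 -0.1 -0. ]
[-11.3  30.3  13. ] [ 0.3 -0.4  0.7]
[-11.6  30.1   8.1] [ 0.6 -0.1  0.3]
12.55
```

```bash
python3 - <<'E'
from h import *
from bench import viewer
b=lf()
for z in np.arange(7,-4,-1):
    go(-12,30,z,10,.03); f=lf()-b; print(lp().round(1),f.round(1))
    if f[2]>5: break
im=viewer.get_image("scene"); cv2.imwrite("pics/s2.png",cv2.resize(im[100:230,200:370,::-1],None,fx=4,fy=4,interpolation=cv2.INTER_CUBIC))
im=viewer.get_image("wrist"); cv2.imwrite("pics/w2.png",im[:,:,::-1])
print(manip.current_clock())
E
```

```text
[-11.6  29.9   7.2] [-1.5 -0.2  0.7]
[-12.   29.9   6. ] [-1.5  0.6  0.7]
[-12.   30.    4.9] [-1.3 -0.2  0.7]
[-11.9  30.    3.9] [-1.1  1.   1.2]
[-11.9  30.1   2.9] [-1.2  0.4  0.6]
[-11.9  30.    2. ] [-1.2  0.6 -0.4]
[-12.  30.   1.] [-1.   1.1  1. ]
[-11.9  30.   -0. ] [-0.7  0.7  0.3]
[-12.   30.   -1.1] [-0.9  0.2 -0.3]
[-12.   30.   -2.1] [-0.5  0.6 -0. ]
[-12.  30.  -3.] [-0.1  0.   0.3]
15.4
```

View pics/s2.png

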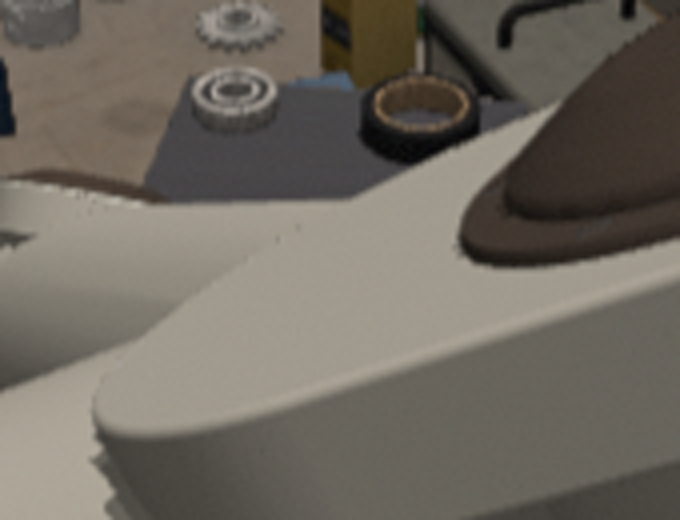

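View pics/w2.png

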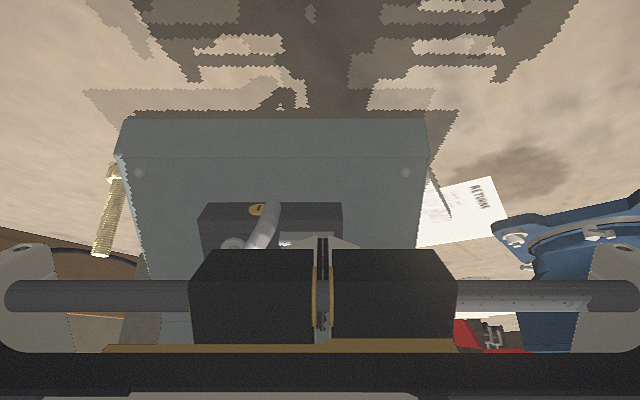

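```bash
python3 - <<'E'
from h import *
from bench import viewer
import pickle
pickle.dump(viewer.get_calibration("wrist"),open("w2.pkl","wb"))
im=cv2.imread("pics/w2.png")[190:260,180:370]; cv2.imwrite("pics/w2z.png",cv2.resize(im,None,fx=4,fy=4,interpolation=cv2.INTER_CUBIC))
E
```

```text
(no output)
```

View pics/w2z.png

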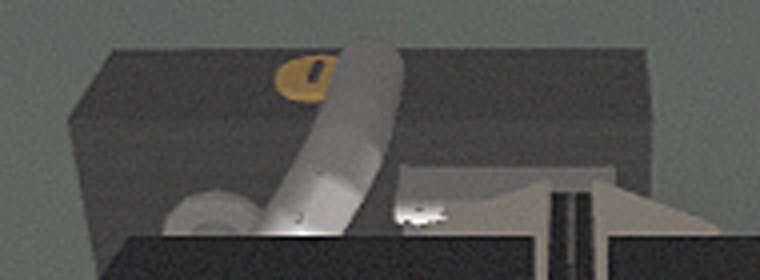

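```bash
python3 - <<'E'
from h import *
import pickle
c1=pickle.load(open("w1.pkl","rb"));c2=pickle.load(open("w2.pkl","rb"))
W1=lambda p:(230+(p[0]+.5)/4-.5,130+(p[1]+.5)/4-.5);W2=lambda p:(180+(p[0]+.5)/4-.5,190+(p[1]+.5)/4-.5)
for nm,a,b in [("-x-y",(211,215),(70,120)),("-x+y",(551,215),(652,120))]:
    X,r=tri([(c1,W1(a)),(c2,W2(b))]); print(nm,(Mx.T@(X-F)*1e3).round(1),np.array(r)*1e3)
# width-scale depth in view 2
e,d1=ray(c2,W2((70,120)));_,d2=ray(c2,W2((652,120)))
s=84/1e3/np.dot(d2-d1,by); print(s, (Mx.T@(e+d1*s-F)*1e3).round(1),(Mx.T@(e+d2*s-F)*1e3).round(1))
# lip: width 28
_,d1=ray(c2,W2((397,167)));_,d2=ray(c2,W2((615,167)))
s=.028/np.dot(d2-d1,by); print("lip",(Mx.T@(e+d1*s-F)*1e3).round(1),(Mx.T@(e+d2*s-F)*1e3).round(1))
E
```

```text
-x-y [-20.3 -42.1   0.3] [0.03148653 0.03148653]
-x+y [-20.   41.3   0.1] [0.1235483 0.1235483]
0.21016809382489005 [-20.3 -42.2   0.3] [-14.1  41.8 -10.2]
lip [-25.1   7.2  20.8] [-24.3  35.2  19.7]
```

```bash
python3 - <<'E'
from h import *
import pickle
from bench import viewer
c2=pickle.load(open("w2.pkl","rb"))
W2=lambda p:(180+(p[0]+.5)/4-.5,190+(p[1]+.5)/4-.5)
H=L(36,22,2.5)
for p in [(397,167),(615,167),(397,215)]:
    e,d=ray(c2,W2(p))
    for s in np.arange(.16,.235,.005):
        v=Mx.T@(e+d*s-H)*1e3; r=np.hypot(v[0],v[2])
        if 55<r<70: print(p,round(s,3),"r",r.round(1),"th",np.arctan2(v[2],-v[0]).round(3),"y",(v[1]+22).round(1))
print("gap",manip.current_finger_gap(), "tcp px",proj(c2,manip.current_tool_pos()), "tip corners",[proj(c2,manip.current_tool_pos()+R.from_quat(manip.current_tcp_rot()).apply([0,s,0])).round(1) for s in(-.0095,.0095)])
E
```

```text
(397, 167) 0.175 r 66.7 th 0.33 y 7.7
(397, 167) 0.18 r 63.0 th 0.28 y 7.1
(397, 167) 0.185 r 59.4 th 0.224 y 6.5
(397, 167) 0.19 r 56.0 th 0.161 y 5.8
(615, 167) 0.17 r 69.6 th 0.364 y 34.9
(615, 167) 0.175 r 65.7 th 0.318 y 35.1
(615, 167) 0.18 r 62.0 th 0.267 y 35.2
(615, 167) 0.185 r 58.4 th 0.208 y 35.4
(615, 167) 0.19 r 55.1 th 0.143 y 35.6
(397, 215) 0.17 r 67.4 th 0.444 y 8.4
(397, 215) 0.175 r 63.2 th 0.404 y 7.8
(397, 215) 0.18 r 59.1 th 0.358 y 7.2
(397, 215) 0.185 r 55.1 th 0.306 y 6.5
gap 0.0008626336927115127 tcp px [[323.13744659 228.9251864 ]] tip corners [array([[323.1, 213.7]]), array([[323.2, 243.7]])]
```

The wrist view shows the flap's lip at about (282–334, 232), so the flap is at roughly 0.25 rad and not yet flat. The finger tips appear at row 235, further from the lock than the TCP reading implies. I'll keep lowering under force guard.

```bash
python3 - <<'E'
from h import *
from bench import viewer
import pickle
b=np.zeros(3)
for z in np.arange(-4.5,-14,-1.5):
    go(-12,30,z,10,.03); f=lf(); print(lp().round(1),f.round(1))
    if f[2]>4: break
c=viewer.get_calibration("wrist");im=viewer.get_image("wrist"); cv2.imwrite("pics/w3.png",im[:,:,::-1]);pickle.dump(c,open("w3.pkl","wb"))
cv2.imwrite("pics/w3z.png",cv2.resize(im[170:290,180:380,::-1],None,fx=4,fy=4,interpolation=cv2.INTER_CUBIC))
im=viewer.get_image("top");cv2.imwrite("pics/t3z.png",cv2.resize(im[100:300,170:400,::-1],None,fx=3,fy=3,interpolation=cv2.INTER_CUBIC))
print(manip.current_clock())
E
```

```text
[-12.   30.   -4.6] [-0.   0.6  0.8]
[-11.9  30.   -6.1] [-0.3  0.  -0. ]
[-11.9  30.   -7.6] [-0.2 -0.3 -0.4]
[-12.   30.   -9.1] [0.8 0.2 0.3]
[-12.   30.  -10.6] [-0.1  0.7  0.1]
[-12.   30.  -12.1] [-0.2 -0.4 -0.2]
[-11.9  30.  -13.6] [-0.5  0.1 -0.2]
17.25
```

View pics/w3z.png

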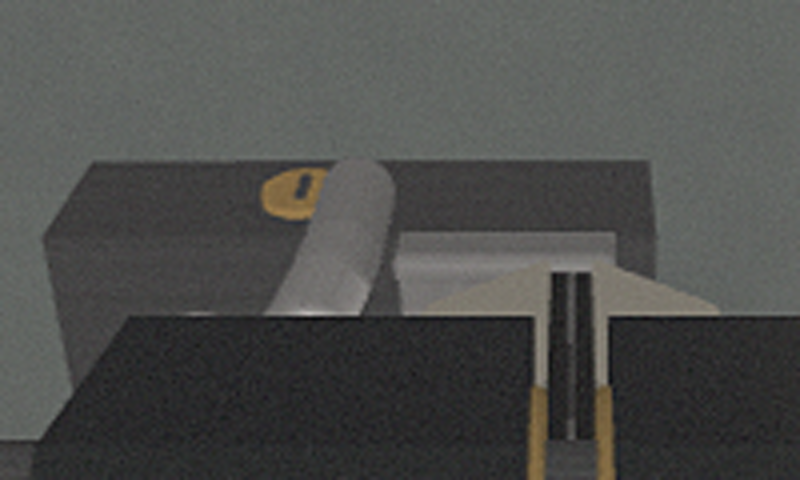

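View pics/t3z.png

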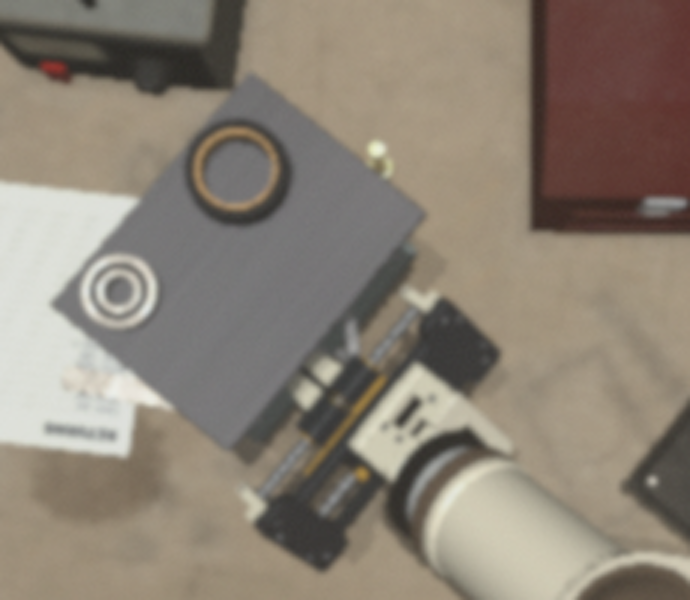

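```bash
python3 - <<'E'
from h import *
from bench import viewer
import pickle
for z in np.arange(-14.5,-32,-1):
    go(-12,30,z,10,.03); f=lf(); print(lp().round(1),f.round(1))
    if f[2]>5 or np.linalg.norm(f)>7: break
c=viewer.get_calibration("wrist");im=viewer.get_image("wrist");pickle.dump(c,open("w4.pkl","wb"))
cv2.imwrite("pics/w4z.png",cv2.resize(im[170:290,180:380,::-1],None,fx=4,fy=4,interpolation=cv2.INTER_CUBIC))
print(manip.current_clock())
E
```

```text
[-12.   30.  -14.5] [-0.   1.1  0.9]
[-12.   30.  -15.6] [-0.3  0.  -0.3]
[-12.   30.  -16.5] [-0.3 -0.7 -0.2]
[-12.   30.  -17.6] [ 0.2 -0.1  0.7]
[-12.   30.  -18.6] [-0.7 -0.8 -0.1]
[-12.   30.  -19.6] [-0.2 -0.2 -0.6]
[-12.   30.  -20.4] [-0.9  0.3  3.9]
[-11.6  30.1 -21.2] [ 0.2 -0.3 10. ]
19.3
```

View pics/w4z.png

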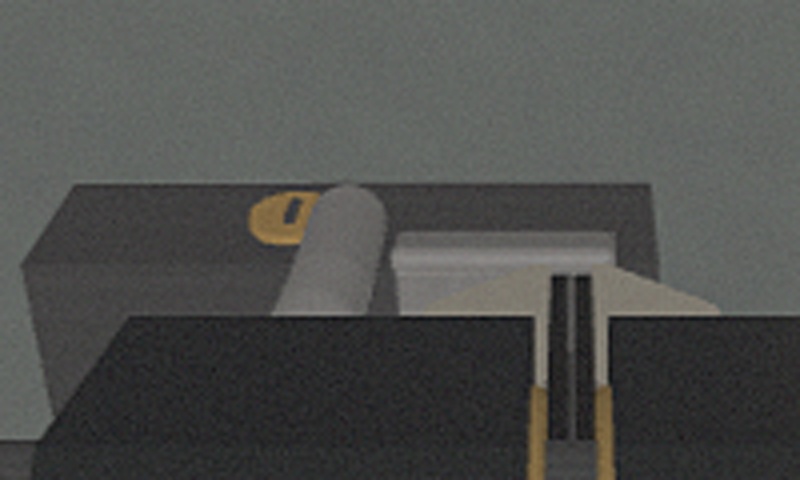

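```bash
python3 - <<'E'
from h import *
import pickle
c1=pickle.load(open("w1.pkl","rb"));c4=pickle.load(open("w4.pkl","rb"));c2=pickle.load(open("w2.pkl","rb"))
W1=lambda p:(230+(p[0]+.5)/4-.5,130+(p[1]+.5)/4-.5);W4=lambda p:(180+(p[0]+.5)/4-.5,170+(p[1]+.5)/4-.5)
for nm,a,b in [("-x-y",(211,215),(23,265)),("-x+y",(551,215),(657,265))]:
    X,r=tri([(c1,W1(a)),(c4,W4(b))]); print(nm,(Mx.T@(X-F)*1e3).round(1),np.array(r)*1e3)
H=L(36,22,2.5)
for p in [(393,235),(615,235)]:
    e,d=ray(c4,W4(p))
    for s in np.arange(.14,.235,.005):
        v=Mx.T@(e+d*s-H)*1e3; r=np.hypot(v[0],v[2])
        if 56<r<66: print(p,round(s,3),"r",r.round(1),"th",np.arctan2(v[2],-v[0]).round(3),"y",(v[1]+22).round(1))
# lip left col; tip rows
q=R.from_quat(c4['attitude'])
E
```

```text
-x-y [-20.3 -42.2  -0. ] [0.11077166 0.11077166]
-x+y [-20.1  41.2  -0.3] [0.23224587 0.23224587]
(393, 235) 0.175 r 64.2 th 0.043 y 7.3
(393, 235) 0.18 r 61.6 th -0.024 y 6.7
(393, 235) 0.185 r 59.2 th -0.097 y 6.1
(393, 235) 0.19 r 57.3 th -0.175 y 5.4
(393, 235) 0.23 r 56.5 th -0.887 y 0.3
(615, 235) 0.175 r 63.4 th 0.026 y 35.2
(615, 235) 0.18 r 60.9 th -0.044 y 35.4
(615, 235) 0.185 r 58.6 th -0.118 y 35.5
(615, 235) 0.19 r 56.7 th -0.198 y 35.7
(615, 235) 0.23 r 57.1 th -0.916 y 37.0
```

```bash
cat >> h.py <<'E'
D=27.
def T(x,y,z,lean):
    q=rot(lean); return L(x,y,z)+R.from_quat(q).as_matrix()[:,2]*D/1e3, q
def tgo(x,y,z,lean,v=.1):
    p,q=T(x,y,z,lean); manip.servo_line(p,ori=q,vel=v)
def tip(): return Mx.T@(manip.current_tool_pos()-R.from_quat(manip.current_tcp_rot()).as_matrix()[:,2]*D/1e3-F)*1e3
E
python3 - <<'E'
from h import *
print(tip(),manip.current_q().round(2))
for P in [(-17,30,60),(-62,14,60),(-62,14,28),(-14,14,28),(-14,14,60),(-5,0,60),(-5,0,22)]:
  print(P,[e for e in range(0,21,2) if manip.solve_ik(*T(*P,e)) is not None])
E
```

```text
[-16.2636215   30.1106112    5.44377343] [ 0.62  1.09 -1.23  2.32  2.47  0.56  0.09]
(-17, 30, 60) [0, 2, 4, 6, 8, 10, 12, 14]
(-62, 14, 60) [0, 2, 4, 6, 8, 10]
(-62, 14, 28) [0, 2, 4, 6, 8, 10, 12, 14, 16, 18]
(-14, 14, 28) [0, 2, 4, 6, 8, 10, 12, 14, 16, 18, 20]
(-14, 14, 60) [0, 2, 4, 6, 8, 10, 12, 14, 16, 18, 20]
(-5, 0, 60) [0, 2, 4, 6, 8, 10, 12, 14, 16, 18, 20]
(-5, 0, 22) [0, 2, 4, 6, 8, 10, 12, 14, 16, 18, 20]
```

```bash
python3 - <<'E'
from h import *
from bench import viewer
import pickle
tgo(-18,31,58,10,.1); tgo(-64,16,58,9,.12); print(manip.current_clock(),tip().round(1))
c=viewer.get_calibration("wrist");im=viewer.get_image("wrist");pickle.dump(c,open("w5.pkl","wb"));cv2.imwrite("pics/w5.png",im[:,:,::-1])
tgo(-64,16,28,9,.1); print(manip.current_clock(),tip().round(1),lf().round(1))
c=viewer.get_calibration("wrist");im=viewer.get_image("wrist");pickle.dump(c,open("w6.pkl","wb"));cv2.imwrite("pics/w6.png",im[:,:,::-1])
cv2.imwrite("pics/s6.png",cv2.resize(viewer.get_image("scene")[100:230,200:370,::-1],None,fx=4,fy=4,interpolation=cv2.INTER_CUBIC))
E
```

```text
20.5417 [-63.9  16.   57.9]
21.0417 [-63.5  16.9  27.9] [-0.  -1.2 -0.2]
```

View pics/w5.png

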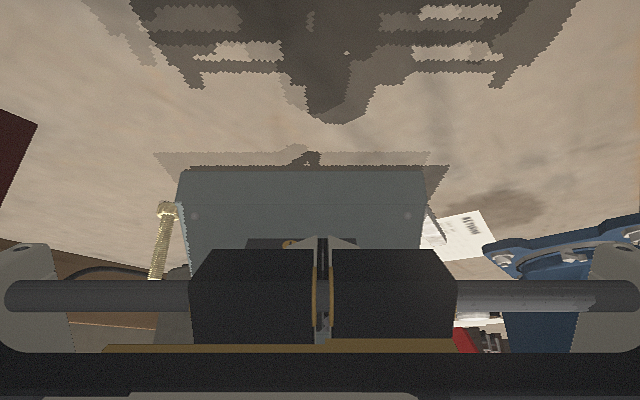

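View pics/w6.png

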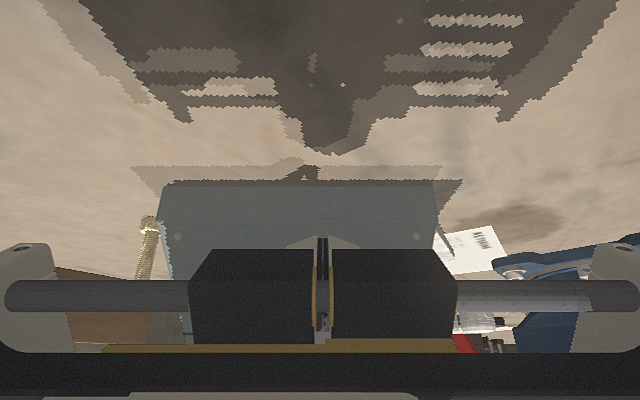

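View pics/s6.png

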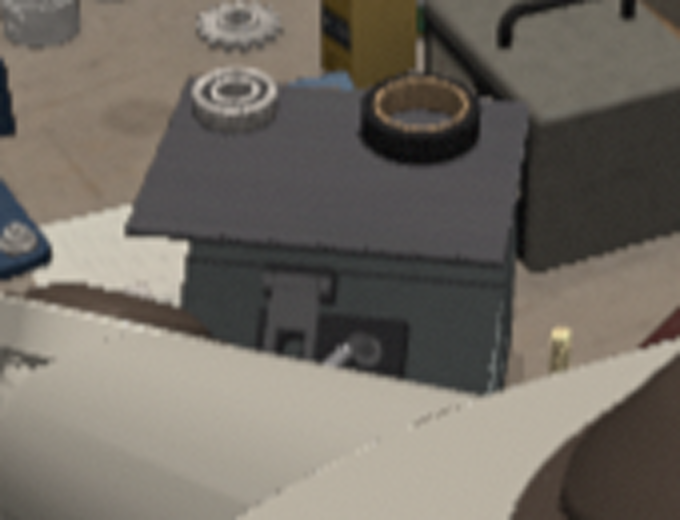

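The scene view shows the flap lying straight down, with its hole at zoomed (290,345). Next I swing the bow up-slope.

```bash
python3 - <<'E'
from h import *
from bench import viewer
xs=list(np.arange(-60,-22,4))+list(np.arange(-22,-6,1))
for x in xs:
    tgo(x,16,28,9,.06); f=lf()
    if x>-24 or abs(f).max()>2: print(tip().round(1),f.round(1))
    if f[0]<-6 or np.linalg.norm(f)>9: break
im=viewer.get_image("wrist");cv2.imwrite("pics/w7z.png",cv2.resize(im[170:290,180:430,::-1],None,fx=3,fy=3,interpolation=cv2.INTER_CUBIC))
cv2.imwrite("pics/s7.png",cv2.resize(viewer.get_image("scene")[100:230,200:370,::-1],None,fx=4,fy=4,interpolation=cv2.INTER_CUBIC))
print(manip.current_clock())
E
```

```text
[-22.   16.4  28. ] [-0.2  0.9  0.6]
[-21.2  16.4  28. ] [-1.1  2.   0.6]
[-20.2  16.3  28. ] [-1.   1.5  1.6]
[-19.2  16.3  28. ] [-2.5  1.6  1.2]
[-18.1  16.3  28. ] [-1.8  3.2  1.3]
[-16.2  15.2  28. ] [0.6 0.3 0.2]
[-15.4  15.1  28. ] [ 0.9 -0.3  0.9]
[-14.8  15.5  28. ] [-0.1  0.1  0.6]
[-13.9  15.9  28. ] [-0.2  0.3  0.1]
[-12.9  16.   28. ] [ 0.5 -0.   0.2]
[-11.9  16.   28. ] [-0.8 -0.7  0.6]
[-10.9  16.   28. ] [0.  0.1 0.7]
[-9.9 16.  28. ] [-0.2  0.1 -0.3]
[-8.9 16.  28. ] [0.6 0.3 1.1]
[-7.9 16.  28. ] [0.3 0.3 0.4]
[-6.9 16.  28. ] [ 0.1 -0.5  1. ]
27.7417
```

View pics/w7z.png

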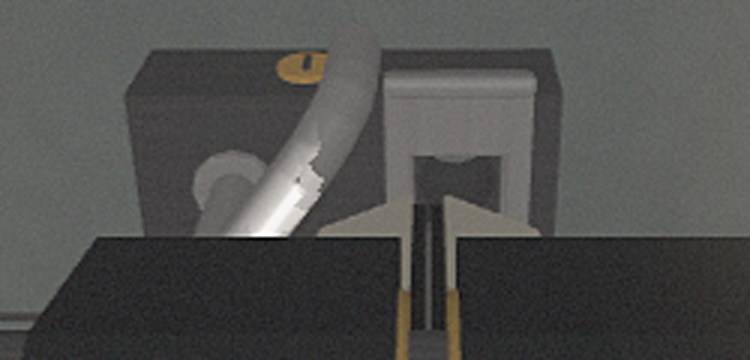

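View pics/s7.png

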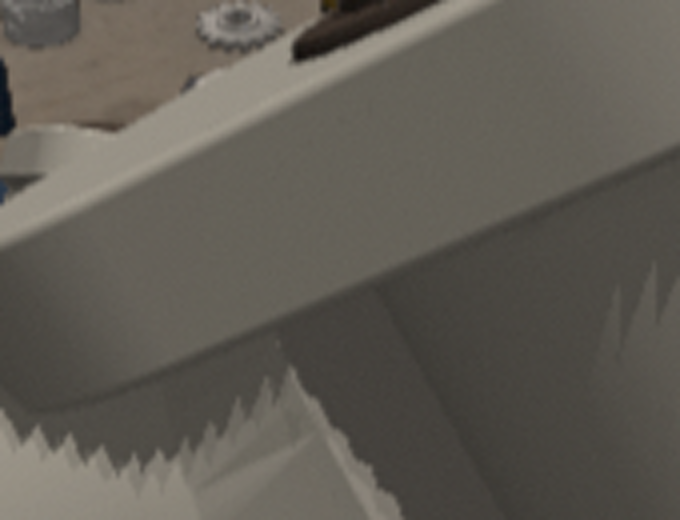

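The wrist view shows the bow still swung out, ending near zoomed (355,40), while the fingers sit over the flap. They slipped past the short leg on its left side. The tips are narrower than I assumed, so I'll go back and push nearer the middle of the bar.

```bash
python3 - <<'E'
from h import *
from bench import viewer
tgo(-12,18,58,9,.15); tgo(-62,-1,56,9,.2); tgo(-62,-1,27,9,.12)
print(manip.current_clock(),lf().round(1))
xs=[-52]+list(np.arange(-48,-20,4))+list(np.arange(-20,-7,1))
for x in xs:
    y=np.interp(x,[-48,-18],[-1,12])
    tgo(x,y,27,9,.06); f=lf()
    print(tip().round(1),f.round(1))
    if f[0]<-5 or np.linalg.norm(f)>9: break
im=viewer.get_image("wrist");cv2.imwrite("pics/w8z.png",cv2.resize(im[170:290,180:430,::-1],None,fx=3,fy=3,interpolation=cv2.INTER_CUBIC))
print(manip.current_clock())
E
```

```text
28.9 [ 0.7 -0.   1. ]
[-51.   -1.3  27.5] [-0.2 -0.1  0.8]
[-48.2  -0.9  27.1] [-1.8  1.   1.8]
[-43.8   1.   27. ] [-1.7  0.3  0.2]
[-39.5   2.7  27. ] [-1.7  0.1 -0.4]
[-35.4   4.2  27. ] [-0.2  1.6 -0.2]
[-31.4   5.9  27. ] [-1.3  0.4 -1. ]
[-27.5   7.8  27.1] [-0.2  0.4  0.7]
[-23.5   9.3  27. ] [0.4 0.5 0.7]
[-19.5  11.2  27. ] [ 0.3  1.  -0.5]
[-19.   11.6  27. ] [ 0.2 -0.5 -0.5]
[-18.   11.9  27. ] [-0.7 -0.4 -0.5]
[-17.  12.  27.] [-0.5 -0.6  0.1]
[-15.9  12.1  27. ] [-1.6 -1.2 -0.6]
[-15.   12.2  27. ] [-1.7 -0.1 -0.3]
[-14.6  12.2  27. ] [-2.7 -0.3  0.6]
[-14.3  12.2  26.9] [-5.5 -0.2  1.5]
33.0167
```

View pics/w8z.png

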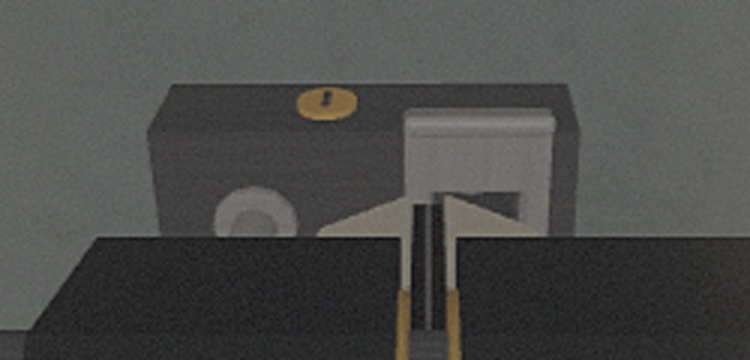

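```bash
python3 - <<'E'
from h import *
from bench import viewer
tgo(-13,12.3,27,9,.03); print(lf().round(1))
tgo(-26,12,27,9,.1); tgo(-26,12,60,9,.15); tgo(-6,0,60,10,.15); 
tgo(-6,0,49,10,.08); b=lf(); print(manip.current_clock(),b.round(1),tip().round(1))
pk=0
for z in np.arange(47.5,16,-1.0):
    tgo(-6,0,z,10,.04); f=lf()-b
    print(tip().round(1),f.round(1))
    pk=max(pk,f[2])
    if f[2]>24 or np.linalg.norm(f)>30: print("hard");break
    if pk>11 and f[2]<pk-3.5: print("drop");break
print(manip.current_clock())
im=viewer.get_image("wrist");cv2.imwrite("pics/w9z.png",cv2.resize(im[170:290,180:430,::-1],None,fx=3,fy=3,interpolation=cv2.INTER_CUBIC))
E
```

```text
[-6.4 -0.3  1.7]
34.5083 [ 0.8  0.  -0.3] [-6.7  1.1 48.5]
[-6.1  0.1 47.6] [0.  0.5 0.3]
[-6.  -0.1 46.6] [ 0.3 -0.6  0.2]
[-6.  -0.  45.5] [ 0.  -0.   0.1]
[-6.   0.  44.4] [-0.9 -0.2  0.9]
[-6.   0.  43.4] [-0.4  0.7 -0.2]
[-6.  -0.  42.4] [-0.5  0.   0.2]
[-6.  -0.  41.4] [-1.1  0.   0.4]
[-6.   0.  40.5] [-0.4  0.   0.5]
[-6.   0.  39.4] [-0.9  0.7 -0.2]
[-6.   0.  38.4] [-0.9  0.1  0.3]
[-5.9  0.1 37.6] [-1.3  0.6  4.7]
[-6.   0.1 36.5] [-1.1  1.2  4.7]
[-6.   0.1 35.5] [-1.2 -0.6  4.6]
[-5.9  0.1 34.5] [-1.3  1.6  5.7]
[-6.   0.1 33.5] [-0.9  1.   5.1]
[-6.   0.1 32.5] [-0.7  0.7  4.7]
[-6.   0.1 31.5] [-0.1  0.9  5.6]
[-5.9  0.3 30.7] [-1.5  0.6 10.9]
[-5.9  0.4 29.9] [-1.8  0.3 14.4]
[-5.8  0.4 29.1] [-2.4  0.  17.3]
[-6.   0.2 27.8] [-1.4  1.  10.9]
drop
39.7583
```

View pics/w9z.png

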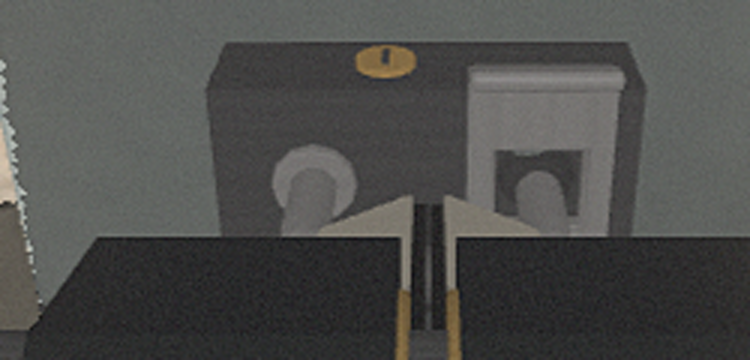

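The short leg is in the hole, at zoomed (540,190). The travel so far is only about 10 mm, and the catch clicks at 13–20 mm, so the force drop was probably the leg entering the flap hole. I'll keep pressing.

```bash
python3 - <<'E'
from h import *
from bench import viewer
pk=0; b=np.array([.8,0,-.3])
for z in np.arange(27.5,13,-.8):
    tgo(-6,0,z,10,.04); f=lf()-b
    print(tip().round(1),f.round(1))
    pk=max(pk,f[2])
    if f[2]>26 or np.linalg.norm(f)>30: print("hard");break
    if z<25.5 and pk>11 and f[2]<pk-4: print("drop");break
print(manip.current_clock())
im=viewer.get_image("wrist");cv2.imwrite("pics/w10z.png",cv2.resize(im[170:290,180:430,::-1],None,fx=3,fy=3,interpolation=cv2.INTER_CUBIC))
E
```

```text
[-5.9  0.2 27.8] [-0.8  1.  10.9]
[-6.   0.1 26.8] [-1.5  0.1  7.9]
[-6.   0.2 26. ] [-1.3  0.7  7.6]
[-6.   0.1 25.2] [-1.   0.6  6.6]
[-6.   0.1 24.4] [-0.8  0.6  6.9]
[-6.   0.2 23.6] [-1.   0.7  6.8]
[-6.   0.1 22.7] [-1.4  0.1  5.1]
[-6.  -0.  21.8] [-1.   1.3  4.2]
[-5.9  0.1 21.1] [-1.   0.6  8. ]
[-5.9  0.1 20.4] [-0.8  0.2  7.4]
[-5.9  0.1 19.6] [-0.8  0.9  7.6]
[-5.9  0.2 18.8] [-0.5  1.1  7.7]
[-5.9  0.3 18.3] [-2.2  0.9 15.4]
[-5.7  0.5 17.9] [-2.4  0.2 21.8]
[-5.6  0.7 17.5] [-3.5 -0.7 29.3]
hard
43.5583
```

View pics/w10z.png

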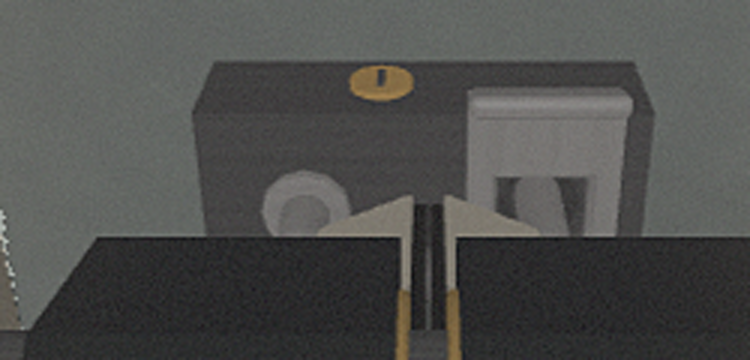

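```bash
python3 - <<'E'
from h import *
from bench import viewer
import pickle
b=np.array([.8,0,-.3])
for z in (18.5,20,22,24,27,31,36):
    tgo(-6,0,z,10,.05); print(tip().round(1),(lf()-b).round(1))
tgo(-6,0,62,10,.12)
im=viewer.get_image("wrist");cv2.imwrite("pics/w11z.png",cv2.resize(im[170:290,180:430,::-1],None,fx=3,fy=3,interpolation=cv2.INTER_CUBIC))
print(manip.current_clock())
E
```

```text
[-5.9  0.2 18.9] [-1.1  1.4  8.8]
[-5.9  0.1 20.2] [-1.   1.5  8. ]
[-6.2 -0.7 21.8] [0.5 0.6 1.2]
[-6.1 -0.3 24. ] [-0.2  0.2  0.7]
[-6.  -0.1 27.1] [-0.1  0.7  1.2]
[-6.  -0.1 31.2] [-1.6 -0.4  0.8]
[-5.9 -0.2 36.3] [-0.2 -0.2  0.2]
45.775
```

View pics/w11z.png

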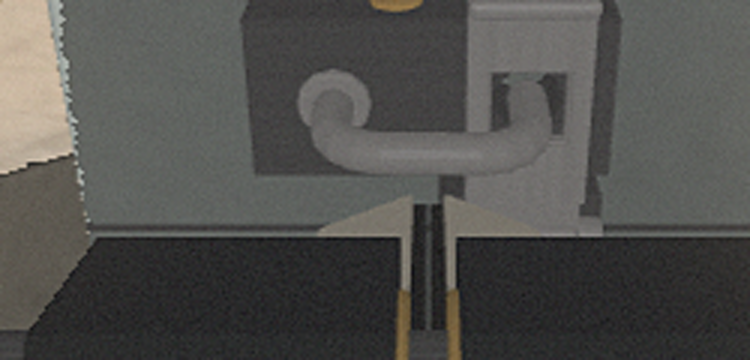

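```bash
python3 - <<'E'
from h import *
from bench import viewer
tgo(-40,0,75,6,.15)
for P,l in [((-60,0,110),-5),((-40,0,110),-8),((-20,0,120),-10)]:
    try: manip.move_pose(*T(*P,l)); print(P); break
    except manip.PlanningError as e: print(e)
print(manip.current_clock(),tip().round(1),lf().round(1))
im=viewer.get_image("wrist");c=viewer.get_calibration("wrist");cv2.imwrite("pics/w12z.png",cv2.resize(im[130:260,200:440,::-1],None,fx=3,fy=3,interpolation=cv2.INTER_CUBIC))
cv2.imwrite("pics/s12.png",cv2.resize(viewer.get_image("scene")[60:230,200:370,::-1],None,fx=3.5,fy=3.5,interpolation=cv2.INTER_CUBIC))
for z in (28,44.5): print(z,[((proj(c,L(0,y,z))[0]-[200,130])*3).round(0) for y in (-10,10)])
print([((proj(c,L(*p))[0]-[200,130])*3).round(0) for p in((-20,-42,0),(-20,42,0))])
E
```

```text
(-60, 0, 110)
47.1583 [-6.000e+01  1.000e-01  1.097e+02] [ 0.2 -1.1  0. ]
28 [array([330., 466.]), array([406., 466.])]
44.5 [array([327., 496.]), array([409., 496.])]
[array([220., 357.]), array([515., 357.])]
```

View pics/w12z.png

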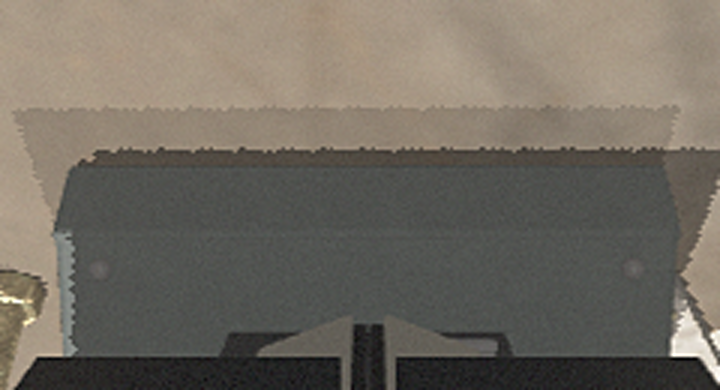

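View pics/s12.png

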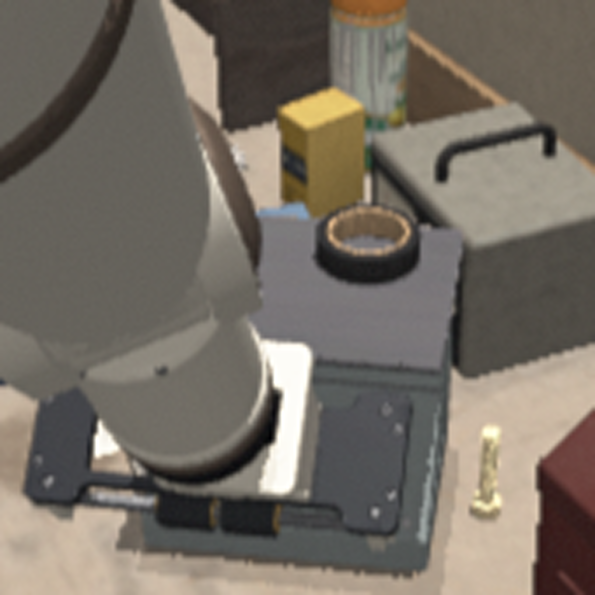

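The gripper hides the lock in both pictures: the bar's expected position (368,466) falls behind the fingers. I'll go back to the first viewing pose for one clear check.

```bash
python3 - <<'E'
from h import *
from bench import viewer
manip.move_pose([.5187,.2685,.1895],rot(-15))
c=viewer.get_calibration("wrist");im=viewer.get_image("wrist")
cv2.imwrite("pics/w13z.png",cv2.resize(im[130:260,230:425,::-1],None,fx=4,fy=4,interpolation=cv2.INTER_CUBIC))
cv2.imwrite("pics/s13.png",cv2.resize(viewer.get_image("scene")[90:230,200:370,::-1],None,fx=4,fy=4,interpolation=cv2.INTER_CUBIC))
for z in (28,40): print(z,[((proj(c,L(*p,z))[0]-[230,130])*4).round(0) for p in ((0,-22),(0,22),(-4.5,0),(4.5,0))])
print(manip.current_clock(),lf().round(1))
E
```

```text
28 [array([278., 295.]), array([473., 295.]), array([376., 275.]), array([376., 315.])]
40 [array([274., 298.]), array([477., 297.]), array([376., 277.]), array([376., 318.])]
47.8667 [ 0.1 -0.1 -0. ]
```

View pics/w13z.png

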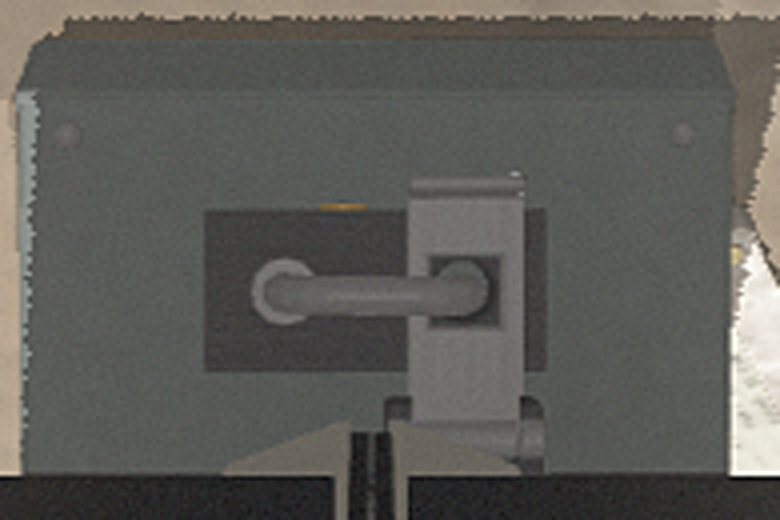

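View pics/s13.png

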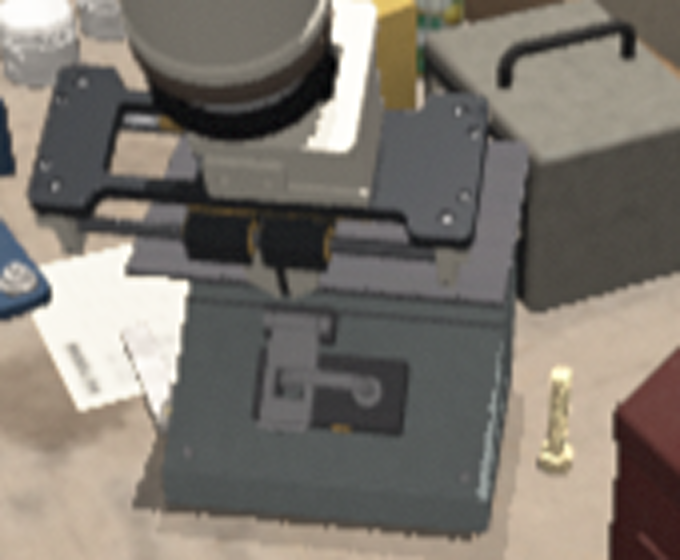

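The wrist view shows the bow square over the lock. Its bar runs from zoomed (265,295) to (490,290), the short leg is inside the flap hole at (465,290), and the flap is flat. The bar spans about 228 px, against 235 px expected when held about 16 mm down and more when up. Nothing is touching the robot, so I'm handing in.

```bash
python3 - <<'E'
from h import *
manip.hand_in(); print(manip.current_clock())
E
```

```text
the job is handed in; nothing more can be done
the job is handed in; nothing more can be done
```

The lock box looks locked and I handed the job in at about 48 s. I folded the flap flat, swung the bow to its stop, then pressed the shackle in until it stayed down by itself.

**Final checks**
- **Held down:** on letting go, the force vanished with the bar about 16 mm below where I first touched it. The last wrist picture shows it still down, with the short leg in the flap hole and the flap flat.
- **Bystanders and contact:** the bolt looked untouched in the last scene picture. The tape roll was last seen in place just before that and the bearing earlier. I did not check the feeler set or ignition box at the end. The robot was touching nothing, with wrist force near zero.

**What disagreed or went wrong**
- **Fingertip position:** the shut fingertips were about 27–33 mm behind the reported TCP, so I judged contacts by force instead.
- **First swing failed:** the fingers slipped past the short leg without turning the bow. I repeated the push nearer the middle of the bar.
- **Press forces:** the force peaked at about 17 N only 9 mm down, probably as the short leg entered the flap hole. I saw no separate 14 N catch peak; the click shows only as a small dip near 16 mm. The press ended at about 29 N on the hard stop, below the 45 N limit.

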